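# Move a hanging basket to the press-in hook

### The arm

A 7-joint arm with a two-finger parallel gripper is mounted at the origin on the work surface. World frame = base frame: x ahead of the robot, y to its left, z up, the work surface at z = 0. Lengths are in mm, angles in rad, forces in N, time in s.
With the tool pointing down it reaches from about 400 to 875 mm from the base axis. Payload 4.4 kg.
Tool frame: the origin (TCP) lies at the very end of the fingers, on their centre line; the grasp point (between the pads) lies ctrl.grip_point_offset behind it (ctrl.grip_point_offset is the distance from the TCP to the grasp point, in mm); z points along the fingers, y is the line along which they close (so a half turn about z gives the same grasp; the last joint's range is limited). The gripper opens to 85 mm and grips with 20 to 120 N. Pads are 22 mm wide; open, the fingers measure 114 mm over their backs; the gripper's body (76 mm by 85 mm) begins 54 mm behind the grasp point. The pads swing forward as they close: fully open they stand 13 mm farther back than shut.
Start: joints at [-1.356, 0.628, 0.038, 1.517, -0.027, 0.996, -0.02], TCP at [180.105, 624.564, 199.213] pointing down, gripper open.
Joint ranges: [-3.06, 3.06], [-0.37, 2.12], [-1.25, 1.32], [0.18, 2.47], [-1.1, 4.24], [0.23, 1.98], [-2.94, 2.94]. Speed limits (rad/s): [2.57, 2.57, 3.14, 3.14, 3.14, 3.14, 3.14].

### API

Orientations are given as [roll, pitch, yaw] about the fixed x, y, z axes, in that order (R = Rz(yaw) Ry(pitch) Rx(roll)).
In Python, from cell import read_state, cams, ctrl, models gives the robot as it stands. The module is installed in compiled form; this text tells all that it offers.
- The arm moves only by the tool pendant, called as name([rows], argument=value, ...), one row to a line, values as JSON. Schema: {"type":"object","properties":{"steps":{"type":"array","items":{"type":"array","prefixItems":[{"type":"array","items":{"type":"number"},"minItems":3,"maxItems":3},{"type":"array","items":{"type":"number"},"minItems":3,"maxItems":3},{"type":"number"}],"minItems":3,"maxItems":3},"minItems":1,"maxItems":12},"only":{"type":"string"},"quiet":{"type":"boolean"},"lines":{"type":"string"}},"required":["steps"],"additionalProperties":false}. steps is a list of rows, 1 to 12 of them, each written [[dx, dy, dz], [rx, ry, rz], opening]: dx, dy, dz in mm, then a rotation vector rx, ry, rz in rad, then the finger opening in mm; each row shifts and turns the commanded pose from where the row before left it, along the tool's axes as they then stand; what a row does not reach is not made up. A row lasts 1/10 s, in which the tool goes at most 50 mm and 0.15 rad, less where a joint would pass 70% of its speed; a pose out of reach is approached as far as the arm can. The fingers move at their own pace and stop on an object; the grip force is fixed at half the most. Time passes only in rows, so rows that do not move let the fingers close. The tool returns the time, the measured TCP pose, the force, the opening and the grip force at its end. only (a regular expression) keeps the lines of the reply that match it, lines (a string "A,B") keeps lines A to B, and quiet returns only ok. Input that does not fit is refused with a message, and nothing moves.
- read_state(): the state, without advancing time (a new reading comes with each control period).
- cams.get_image(name): name is "scene" or "top" or "wrist"; returns (picture, depth): 400x640x3 uint8, blue, green, red; 400x640 float32, mm along the optical axis (not along the pixel's ray), 0 where there is no reading.
- cams.calibration(name): a dict with "fx", "fy", "cx", "cy" (pixels), "rvec" (rotation vector, rad) and "tvec" (3), from world to camera coordinates, as OpenCV has them; the wrist camera has in their place "hand_eye" (4x4, takes a point from camera to tool coordinates, whose origin is the TCP and whose axes are the flange's). Camera axes: x right, y down, z forward; pixel columns grow to the right and rows downward; lengths in mm; the calibration is good to about 2 mm. A picture is of the moment at which its call begins: read the wrist's pose just before it. calibration takes no time and is no camera call.
- ctrl.finish_job(): hands the job in; it is judged then, once.
Trained networks look in the newest picture that a camera, given by its name, has taken for a name from the list of things; names that differ only in an ending like _2 or _b are one class to them, and where a whole thing is asked for, a point or a joint stands for the part that bears it (a point fixed in the world has none). Each returns a list of dicts, best first, with "confidence" (0 to 1); they miss things now and then, are a little off and sometimes report something else, mostly with a low value. They report only what shows in the picture. A call takes as long as a camera call. They do not tell look-alikes from the thing itself.
- models.search_frame(thing, camera): "extent" ([left, top, right, bottom] in pixels, round what is visible of it).
- models.mark_of(thing, camera): "position" ([column, row] in pixels: a listed point, or the origin of a listed thing).
The state is a dict: "clock": time; "qpos": joint angles; "qd": joint speeds; "tau": joint torques, N m; "eef_pos": TCP position; "tool_rot": TCP orientation; "force": force on the tool from outside, world axes, zero at the start; "torque": the same for the moment, N m; "width": finger opening in mm; "gripper_force": force on a finger pad.
Only numpy, scipy, OpenCV 4.12 (cv2) and the standard library are available. Lean on these libraries where they do the work, as an engineer would, in place of code of your own. Each camera call takes 0.05 s, during which the arm holds its last target. There are 200 camera calls.

### The job

Lift the white basket with the two balls by its green grip off the plain grey hook and carry it level, never setting it down, over to the blue hook with the orange seat. Hang it there by its crossbar and push it down gently but firmly by the grip until the stiff orange seat is pressed fully home on its stop, then let go and leave it hanging level with both balls still in it. Do not push either stand with the gripper, and leave the other things on the table where they are.

Things in the scene. Friction and masses are not known exactly. Their poses are not given: they have to be found in the camera images.
- basket: Loose white basket, 0.26 to 0.42 kg plus two 20 g balls. Origin: centre of the underside; z up, y along its crossbar, x across it. Tray 90 (x) by 130 (y) by 45 mm high. A 14 mm wide strap at each end (y = 63 to 67 mm either side) rises to the crossbar; the hook's arm reaches along x through the opening between tray and crossbar (85 mm high, 126 mm wide).
- basket_bar (a point): Middle of the underside of the steel crossbar, 130 mm above the basket's origin. The bar is 8 mm thick (x) and 12 mm high. To go on or off, it rises out of or sinks into the slot, and moves along the hook's x above the mouth.
- basket_grip (a point): Point in the green grip above the crossbar, 185 mm above the basket's origin. The grip is 12 mm thick (x), 34 mm wide (y), 166 to 202 mm above the origin, on an 8 mm thick steel neck (x) as wide that joins it to the crossbar: grip it here from above, fingers closing along the basket's x; the fingertips then stay above the slot's mouth even when the basket is fully home.
- open_hook: Fixed stand with the plain grey hook, where the basket hangs at the start. Origin: underside of the base, straight below the middle of the slot; z up, x from slot to post, y along the slot. Base x -60 to 110, 120 wide, 20 mm high; post at x = 95, lower than the mouth. Stands may be sunk up to 12 mm into the table.
- open_hook_mouth (a point): Centre of the grey slot's mouth, level with its upper edges, 220 mm above the stand's origin. Slot 90 mm long (y), 13 mm wide (x), 16 mm deep to its floor, where the crossbar rests; the upper 10 mm flare to 32 mm wide; sheets end at x = -18 and 18 mm, slot's underside 28 mm below the mouth.
- press_hook: Fixed stand with the blue press-in hook, where the basket must go. Origin, axes, base and post as on the grey one. The basket goes on from its -x side.
- press_hook_mouth (a point): Centre of the blue slot's mouth, level with its upper edges, 220 mm above the stand's origin. Slot 90 mm long (y), 13 mm wide (x), upper 10 mm flared to 32 mm; the crossbar has 2.5 mm of room either side below the flare. Slot's underside 48 mm below the mouth. The orange seat lies inside.
- seat (a joint): Orange seat in the blue slot, in m: 0 up (start), 0.008 fully pressed on its rigid stop. It is stiff: moves only under about 10 N and stays where left; the basket's weight (3 to 5 N) does not move it. Its depth differs each time and is not reported: its raised top is 12 to 22 mm below the mouth, the stop 8 mm further. Find it by feel; keep contact forces on a stand under 25 N.
- ball_a_center (a point): Centre of the orange ball, 40 mm across, loose in the basket.
- ball_b_center (a point): Centre of the yellow ball, 40 mm across, loose in the basket.
- goblet: Silver goblet, bystander, 60 mm across and 95 mm high. Origin: underside centre.
- tin: Red tin with brass lid, bystander, 73 by 73 by 36 mm. Origin: underside centre.
- teacup: White mug, bystander, 84 mm across and 65 mm high, handle at +y. Origin: underside centre.
- puck: Black rubber puck, bystander, 76 mm across and 25 mm high. Origin: underside centre.
Things that resemble listed ones, but are neither listed nor needed, are in the scene too. Leave any turquoise look-alike of the open_hook alone.

How it is judged:
By the outcome, as a careful person would: the job done as asked, in the order asked, and still so for the second after the job is handed in, with the robot touching nothing.
It also fails if it takes over 67 s, if anything falls off the work surface, if the arm or the gripper's body presses on something with over 40 N, if the wrist force passes 120 N, or if a joint passes its speed limit or range.

## Working session

There is one attempt and no reset: what is moved stays moved. The work goes in short steps, Python scripts to look and compute and a tool call to move; the robot and the scene stay as the last step left them, time stands still between calls to the robot, and variables do not carry over. Pictures are saved under pics/ and viewed, at most 10 in all, crops included, and the job is handed in when it is done.

```bash
mkdir -p pics; python3 - <<'E'
from cell import read_state,cams,ctrl,models
import cv2
for c in ("scene","top"):
    im,d=cams.get_image(c); cv2.imwrite(f"pics/{c}1.png",im)
    for t in ("open_hook_mouth","press_hook_mouth","basket_grip","basket_bar"):
        print(c,t,[(round(r["confidence"],2),[round(float(v)) for v in r["position"]]) for r in models.mark_of(t,c)[:4]])
s=read_state();print(s["clock"],s["eef_pos"],s["tool_rot"],s["force"],s["width"],ctrl.grip_point_offset)
E
```

```text
scene open_hook_mouth [(0.79, [317, 104]), (0.6, [379, 235]), (0.52, [270, 213])]
scene press_hook_mouth [(0.79, [260, 155])]
scene basket_grip [(0.69, [388, 221])]
scene basket_bar [(0.69, [385, 236])]
top open_hook_mouth [(0.74, [230, 183]), (0.7, [404, 285])]
top press_hook_mouth [(0.92, [366, 180])]
top basket_grip [(0.6, [224, 179])]
top basket_bar [(0.67, [227, 185]), (0.45, [225, 180])]
0.5 [180.09297425 624.54663269 199.16415607] [-3.14153273e+00 -2.77619423e-05  2.86080256e+00] [-0.68327716  0.28920873  0.01788208] 85.2418887870857 18.700000000000003
```

View pics/scene1.png

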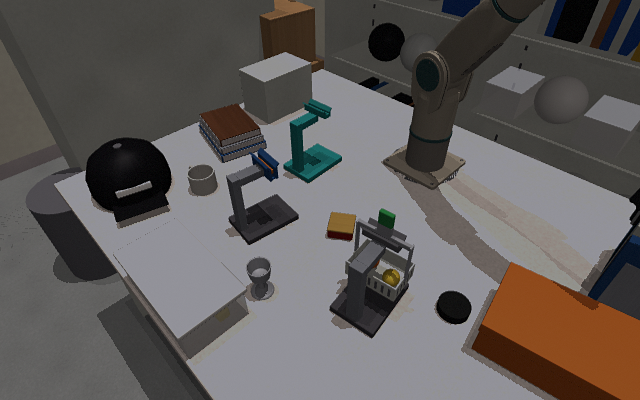

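View pics/top1.png

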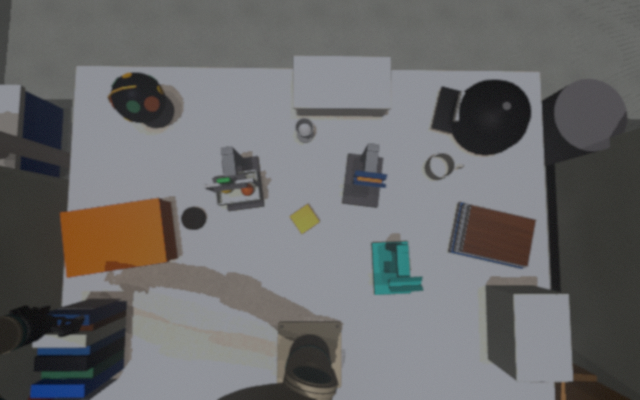

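Scene: the basket hangs on the grey hook, with its green grip at (387,217). The blue hook is at (265,163). Top: grip (223,181), blue slot (368,179).

Candidates for the grey hook are the grey one with the basket (scene 379,235) and the turquoise look-alike (317,104). I choose the grey one because it carries the basket. The blue hook (260,155) is the only one with an orange seat.

```bash
cat > h.py <<'E'
from cell import read_state,cams,ctrl,models
import cv2,numpy as np
from scipy.spatial.transform import Rotation as Ro
def cam(c,s=None):
    k=cams.calibration(c)
    if c=="wrist":
        s=s or read_state(); T=np.eye(4); T[:3,:3]=Ro.from_euler("xyz",s["tool_rot"]).as_matrix(); T[:3,3]=s["eef_pos"]
        T=T@np.array(k["hand_eye"]); return k,T[:3,:3],T[:3,3]
    R=Ro.from_rotvec(np.ravel(k["rvec"])).as_matrix(); return k,R.T,-R.T@np.ravel(k["tvec"])
def ray(c,p,s=None):
    k,R,o=cam(c,s); d=R@np.array([(p[0]-k["cx"])/k["fx"],(p[1]-k["cy"])/k["fy"],1]); return o,d/np.linalg.norm(d)
def tri(rs):
    A=0;b=0
    for o,d in rs: P=np.eye(3)-np.outer(d,d); A=A+P; b=b+P@o
    x=np.linalg.solve(A,b); return x.round(1),[round(float(np.linalg.norm(np.cross(d,x-o))),1) for o,d in rs]
def cloud(c,d,s=None):
    k,R,o=cam(c,s); v,u=np.mgrid[:400,:640]
    return np.stack([(u-k["cx"])/k["fx"]*d,(v-k["cy"])/k["fy"]*d,d],-1)@R.T+o
def mask(im,name):
    h=cv2.cvtColor(im,cv2.COLOR_BGR2HSV); lo,hi={"green":((50,120,40),(75,255,255)),"blue":((100,110,30),(125,255,255)),"orange":((3,120,60),(20,255,255))}[name]
    return cv2.inRange(h,lo,hi)>0
def box(P):
    # yaw of long axis, centre, size
    r=cv2.minAreaRect(P[:,:2].astype(np.float32)); return [np.round(a,1) for a in r]
E
python3 - <<'E'
from h import *
rois={"scene":{"green":(370,200,405,232),"blue":(245,140,285,185),"orange":(245,140,285,185)},"top":{"green":(205,170,240,190),"blue":(345,165,392,190),"orange":(345,165,392,190)}}
for c in rois:
    im,d=cams.get_image(c); P=cloud(c,d)
    crop={"scene":im[90:330,200:460],"top":im[130:240,190:420]}[c]
    cv2.imwrite(f"pics/{c}c.png",cv2.resize(crop,None,fx=3 if c=="top" else 2.3,fy=3 if c=="top" else 2.3,interpolation=2))
    for n,(l,t,r,b) in rois[c].items():
        m=mask(im,n); z=np.zeros_like(m); z[t:b,l:r]=1; m&=z&(d>0); Q=P[m]
        print(c,n,m.sum(),Q.mean(0).round(),np.percentile(Q,[3,97],axis=0).round().tolist(),box(Q))
def t(a,b): return tri([ray("scene",a),ray("top",b)])
print("press",t((260,155),(366,180)));print("open",t((379,235),(230,183)))
print("grip",t((388,221),(224,179)));print("bar",t((385,236),(227,185)))
E
```

```text
scene green 218 [530. 225. 265.] [[523.0, 210.0, 245.0], [533.0, 239.0, 278.0]] [array([526.9, 223.3]), array([12.4, 32.3]), np.float64(5.4)]
scene blue 435 [ 529. -180.  193.] [[371.0, -471.0, 31.0], [559.0, -126.0, 219.0]] [array([ 460.8, -308.1]), array([414. ,  74.9]), np.float64(59.1)]
scene orange 30 [ 537. -165.  197.] [[529.0, -202.0, 190.0], [547.0, -136.0, 209.0]] [array([ 538.6, -174.9]), array([80.2, 11.7]), np.float64(81.5)]
top green 41 [527. 220. 275.] [[523.0, 206.0, 272.0], [532.0, 233.0, 277.0]] [array([526.6, 219.4]), array([ 9.8, 28.4]), np.float64(8.2)]
top blue 143 [ 545. -168.  212.] [[523.0, -207.0, 207.0], [559.0, -132.0, 217.0]] [array([ 540. , -169.8]), array([80. , 34.6]), np.float64(83.2)]
top orange 61 [ 542. -170.  194.] [[537.0, -200.0, 191.0], [548.0, -139.0, 198.0]] [array([ 541.6, -170.5]), array([64.2,  8.1]), np.float64(83.3)]
press (array([ 542. , -163.7,  229. ]), [9.2, 9.2])
open (array([528.9, 216. , 207.8]), [3.1, 3.1])
grip (array([529.1, 225.6, 257.2]), [3.4, 3.4])
bar (array([522.5, 225.5, 207. ]), [1.7, 1.7])
```

View pics/scenec.png

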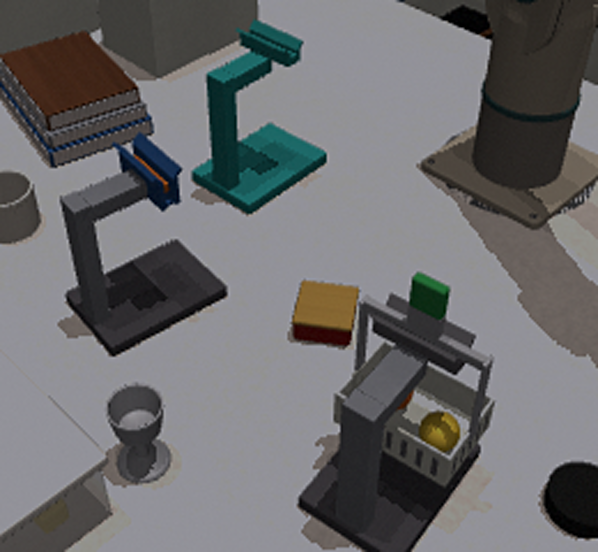

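View pics/topc.png

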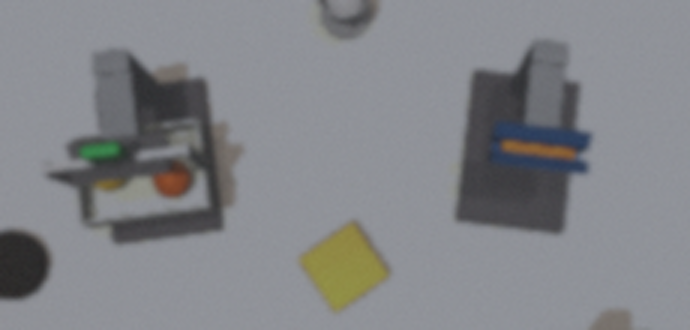

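Crops: the grey hook carries the basket (grip at scene crop 430,293) and the blue hook shows the orange seat (top crop 538,149). The choice is confirmed. Next I lift, turn the tool so the fingers close along x, and go above the basket for a wrist view.

pendant([
  [[0, 0, -25], [0, 0, 0.148], 85],
  [[0, 0, -25], [0, 0, 0.148], 85],
  [[0, 0, -25], [0, 0, 0.148], 85],
  [[0, 0, -25], [0, 0, 0.148], 85],
  [[0, 0, -25], [0, 0, 0.148], 85],
  [[0, 0, -25], [0, 0, 0.148], 85],
  [[0, 0, -25], [0, 0, 0.148], 85],
  [[0, 0, -25], [0, 0, 0.148], 85],
])

```text
clock: 1.4
eef_pos: [180.0, 624.4, 400.4]
tool_rot: [-3.142, -0.0, 1.671]
force: [1.0, 0.3, 0.8]
width: 85.1
gripper_force: 0.0
```

```bash
cat >> h.py <<'E'
def delta(p,yaw=None):
    s=read_state(); R=Ro.from_euler("xyz",s["tool_rot"]).as_matrix(); v=R.T@(np.array(p)-s["eef_pos"])
    cy=np.arctan2(R[1,0],R[0,0]); print("tool delta",v.round(1),"rz",None if yaw is None else round(-(np.radians(yaw)-cy),3),"clock",s["clock"],"yaw",np.degrees(cy).round(2))
E
python3 -c "
from h import *
print(np.array(cams.calibration('wrist')['hand_eye']).round(2).tolist())
delta([500,222,400],96)"
```

```text
[[-0.0, -0.96, -0.28, 72.12], [1.0, -0.0, -0.0, 0.13], [-0.0, -0.28, 0.96, -174.9], [0.0, 0.0, 0.0, 1.0]]
tool delta [-4.324e+02  2.782e+02  3.000e-01] rz -0.005 clock 1.4 yaw 95.74
```

pendant([
  [[-39, 27, 0], [0, 0, 0], 85],
  [[-39, 27, 0], [0, 0, 0], 85],
  [[-39, 27, 0], [0, 0, 0], 85],
  [[-39, 27, 0], [0, 0, 0], 85],
  [[-39, 27, 0], [0, 0, 0], 85],
  [[-39, 27, 0], [0, 0, 0], 85],
  [[-39, 27, 0], [0, 0, 0], 85],
  [[-39, 27, 0], [0, 0, 0], 85],
  [[-39, 27, 0], [0, 0, 0], 85],
  [[-39, 27, 0], [0, 0, 0], 85],
  [[-39, 27, 0], [0, 0, 0], 85],
  [[0, 0, 0], [0, 0, 0], 85],
])

```text
clock: 2.6
eef_pos: [525.0, 221.1, 399.6]
tool_rot: [3.139, 0.005, 1.664]
force: [0.5, -0.1, -0.9]
width: 85.0
gripper_force: 0.0
```

```bash
python3 - <<'E'
from h import *
s=read_state(); im,d=cams.get_image("wrist"); P=cloud("wrist",d,s); np.savez("w1.npz",im=im,P=P)
cv2.imwrite("pics/w1.png",im)
m=mask(im,"green")&(d>0);Q=P[m]
print(m.sum(),Q.mean(0).round(1),np.percentile(Q,[2,50,98],axis=0).round(1).tolist())
T=Q[Q[:,2]>np.percentile(Q[:,2],95)-5]; print("top",len(T),T.mean(0),box(T))
for t in("basket_grip","open_hook_mouth"): print(t,models.mark_of(t,"wrist")[:3])
E
```

```text
483 [526.4 225.  274.8] [[520.5, 209.1, 261.1], [526.4, 225.1, 275.6], [532.6, 238.8, 277.3]]
top 452 [526.54439119 224.02318068 275.60175636] [array([526.6, 223.7]), array([11.2, 31. ]), np.float64(6.2)]
basket_grip [{'position': [322.2, 173.8], 'confidence': 0.9}]
open_hook_mouth [{'position': [322.7, 165.4], 'confidence': 0.96}]
```

View pics/w1.png

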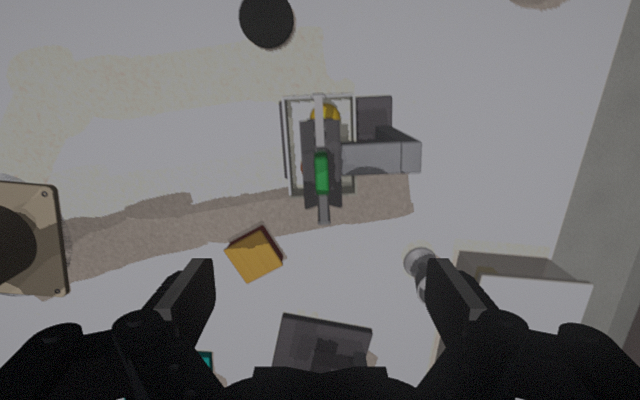

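The wrist view shows the green grip at (322,172), over the grey slot. At (526.6,223.7), with its top at z 276 and yaw about 6°, it agrees with the other cameras. I descend and check before closing.

pendant([
  [[2.4, 1.8, 30], [0, 0, -0.013], 85],
  [[0, 0, 40], [0, 0, 0], 85],
  [[0, 0, 40], [0, 0, 0], 85],
  [[0, 0, 30], [0, 0, 0], 85],
  [[0, 0, 17], [0, 0, 0], 85],
  [[0, 0, 0], [0, 0, 0], 85],
  [[0, 0, 0], [0, 0, 0], 85],
])

```text
clock: 3.45
eef_pos: [522.0, 233.6, 242.7]
tool_rot: [3.141, -0.001, 1.692]
force: [0.3, 0.8, -0.4]
width: 84.9
gripper_force: 0.0
```

```bash
python3 -c "
from h import *
delta([526.6,223.7,242],96.2); s=read_state();print(s['tool_rot'],s['force'])"
```

```text
tool delta [-10.4   3.4   0.7] rz 0.013 clock 3.45 yaw 96.96
[ 3.14133603e+00 -6.75124380e-04  1.69221060e+00] [ 0.29072836  0.77473777 -0.38288576]
```

pendant([
  [[-5, 1.7, 0], [0, 0, 0.007], 85],
  [[-5.4, 1.7, 0.5], [0, 0, 0.006], 85],
  [[0, 0, 0], [0, 0, 0], 85],
  [[0, 0, 0], [0, 0, 0], 85],
  [[0, 0, 0], [0, 0, 0], 85],
])

```text
clock: 3.95
eef_pos: [527.0, 222.1, 241.9]
tool_rot: [3.141, -0.0, 1.677]
force: [-0.1, -1.2, 0.4]
width: 85.1
gripper_force: 0.0
```

```bash
python3 - <<'E'
from h import *
delta([526.6,223.7,242],96.2)
im,d=cams.get_image("wrist"); s=read_state(); cv2.imwrite("pics/w2.png",im)
P=cloud("wrist",d,s)
m=mask(im,"green")&(d>0);Q=P[m]
T=Q[Q[:,2]>np.percentile(Q[:,2],95)-5]; print("top",len(T),T.mean(0),box(T))
E
```

```text
tool delta [ 1.6 -0.2 -0.1] rz -0.002 clock 3.95 yaw 96.07
top 1456 [526.58568046 226.26663974 275.44683566] [array([527.2, 222.6]), array([11.2, 33.7]), np.float64(8.5)]
```

View pics/w2.png

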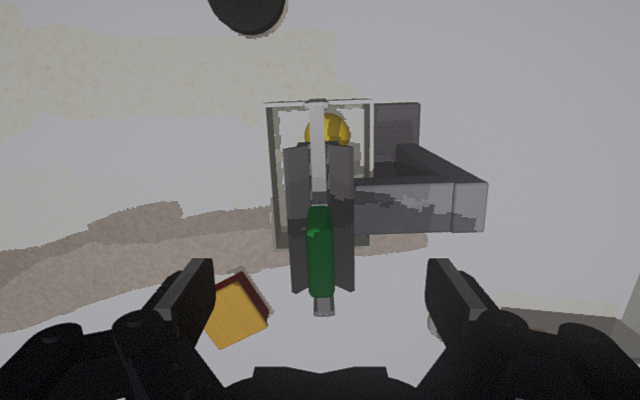

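The picture shows the grip at (320,255), centred between the fingers. Closing now.

pendant([
  [[0, 0, 0], [0, 0, 0], 0],
  [[0, 0, 0], [0, 0, 0], 0],
  [[0, 0, 0], [0, 0, 0], 0],
  [[0, 0, 0], [0, 0, 0], 0],
  [[0, 0, 0], [0, 0, 0], 0],
  [[0, 0, 0], [0, 0, 0], 0],
  [[0, 0, 0], [0, 0, 0], 0],
  [[0, 0, 0], [0, 0, 0], 0],
])

```text
clock: 4.8
eef_pos: [527.1, 222.1, 241.9]
tool_rot: [3.141, -0.0, 1.677]
force: [0.5, 0.7, 3.4]
width: 8.8
gripper_force: 58.6
```

pendant([
  [[0, 0, -5], [0, 0, 0], 0],
  [[0, 0, -5], [0, 0, 0], 0],
  [[0, 0, -10], [0, 0, 0], 0],
  [[0, 0, -10], [0, 0, 0], 0],
  [[0, 0, -15], [0, 0, 0], 0],
  [[0, 0, -5], [0, 0, 0], 0],
  [[0, 0, 0], [0, 0, 0], 0],
  [[0, 0, 0], [0, 0, 0], 0],
])

```text
clock: 5.6
eef_pos: [526.7, 222.0, 291.5]
tool_rot: [-3.141, 0.0, 1.677]
force: [-0.1, 0.3, -4.0]
width: 8.3
gripper_force: 58.5
```

```bash
python3 - <<'E'
from h import *
im,d=cams.get_image("wrist"); s=read_state(); P=cloud("wrist",d,s); cv2.imwrite("pics/w3.png",im);print(s["tool_rot"],s["torque"])
m=mask(im,"green")&(d>0);Q=P[m];T=Q[Q[:,2]>np.percentile(Q[:,2],95)-5]; print(box(T),T.mean(0))
E
```

```text
[-3.14046525e+00  2.06345127e-04  1.67680064e+00] [-0.0594919   0.06756382 -0.04912429]
[array([526.3, 222.5]), array([11.2, 33.6]), np.float64(6.3)] [526.26357237 224.59922905 324.88547431]
```

The basket is lifted; its top rose 49 mm with the tool and the weight reads 4 N. I lower it slightly to stay mid-opening and withdraw along the hook's -x (tool -y).

pendant([
  [[0, 0, 5], [0, 0, 0], 0],
  [[0, 0, 5], [0, 0, 0], 0],
  [[0, -5, 0], [0, 0, 0], 0],
  [[0, -10, 0], [0, 0, 0], 0],
  [[0, -15, 0], [0, 0, 0], 0],
  [[0, -20, 0], [0, 0, 0], 0],
  [[0, -20, 0], [0, 0, 0], 0],
  [[0, -15, 0], [0, 0, 0], 0],
  [[0, -8, 0], [0, 0, 0], 0],
  [[0, -3, 0], [0, 0, 0], 0],
  [[0, 0, 0], [0, 0, 0], 0],
  [[0, 0, 0], [0, 0, 0], 0],
])

```text
clock: 6.85
eef_pos: [432.3, 212.0, 281.9]
tool_rot: [3.14, -0.0, 1.677]
force: [-1.0, 0.5, -4.5]
width: 8.1
gripper_force: 58.6
```

```bash
python3 - <<'E'
from h import *
s=read_state();print(s["force"].round(1) if hasattr(s["force"],"round") else s["force"],s["tool_rot"])
delta([450,-159,281],83.2)
for c,(l,t,r,b) in {"top":(340,160,396,195),"scene":(245,140,285,185)}.items():
    for n in range(3):
        im,d=cams.get_image(c);P=cloud(c,d)
        k=P[t:b,l:r].reshape(-1,3); k=k[(k[:,0]>510)&(k[:,0]<575)&(k[:,1]<-115)&(k[:,1]>-225)]
        m=mask(im,"blue");z=np.zeros_like(m);z[t:b,l:r]=1;Q=P[m&z];Q=Q[(Q[:,2]>195)&(Q[:,0]>500)]
        print(c,box(Q),np.percentile(Q[:,2],[50,90,98]).round(1))
        m=mask(im,"orange");Q=P[m&z];print("  seat",box(Q),np.median(Q[:,2]).round(1))
E
```

```text
[-1.   0.5 -4.5] [ 3.14031607e+00 -1.36132837e-04  1.67654392e+00]
tool delta [-370.8  -21.6    0.8] rz 0.224 clock 6.85 yaw 96.06
top [array([ 540.6, -168.8]), array([82.4, 34.1]), np.float64(83.4)] [212.6 216.4 217.8]
  seat [array([485. , -98.8]), array([ 47.8, 230.7]), np.float64(38.8)] 194.3
top [array([ 540.5, -169.6]), array([80., 34.]), np.float64(83.0)] [212.7 216.8 218.4]
  seat [array([ 542.1, -170.2]), array([63.3,  7.7]), np.float64(82.6)] 194.4
top [array([ 540.5, -169.6]), array([79.7, 34.1]), np.float64(83.1)] [212.3 216.8 218.5]
  seat [array([ 542. , -170.7]), array([63.1,  7.1]), np.float64(83.3)] 194.2
scene [array([752.9, 174.5]), array([905.6,  69.1]), np.float64(58.3)] [211.6 218.5 220.6]
  seat [array([760.4, 172.4]), array([902.4,  31.7]), np.float64(56.8)] 196.5
scene [array([753. , 174.6]), array([905.3,  69.1]), np.float64(58.3)] [211.4 218.1 219.8]
  seat [array([ 538.8, -174.8]), array([78.2, 12.1]), np.float64(80.8)] 196.8
scene [array([752.7, 174.3]), array([906.1,  69.3]), np.float64(58.3)] [211.5 218.1 219.7]
  seat [array([ 538.9, -174.7]), array([76.6, 12.6]), np.float64(81.6)] 196.6
```

pendant([
  [[-10, 0, 0], [0, 0, 0], 0],
  [[-20, 0, 0], [0, 0, 0], 0],
  [[-35, -2, 0], [0, 0, 0], 0],
  [[-40, -3, 0], [0, 0, 0], 0],
  [[-45, -3, 0], [0, 0, 0], 0],
  [[-45, -3, 0], [0, 0, 0], 0],
  [[-45, -3, 0], [0, 0, 0], 0],
  [[-45, -3, 0], [0, 0, 0], 0],
  [[-40, -3, 0], [0, 0, 0], 0],
  [[-25, -2, 0], [0, 0, 0], 0],
  [[-15, 0, 0], [0, 0, 0], 0],
  [[-6, 0, 0], [0, 0, 0], 0],
])

```text
clock: 8.35
eef_pos: [448.2, -162.2, 281.8]
tool_rot: [-3.142, 0.001, 1.673]
force: [-0.4, 0.4, -4.1]
width: 8.4
gripper_force: 58.7
```

pendant([
  [[0, 0, 0], [0, 0, 0.03], 0],
  [[0, 0, 0], [0, 0, 0.05], 0],
  [[0, 0, 0], [0, 0, 0.06], 0],
  [[0, 0, 0], [0, 0, 0.05], 0],
  [[0, 0, 0], [0, 0, 0.034], 0],
  [[0, 0, 0], [0, 0, 0], 0],
  [[0, 0, 0], [0, 0, 0], 0],
])

```text
clock: 9.05
eef_pos: [448.9, -158.7, 281.7]
tool_rot: [-3.141, -0.0, 1.454]
force: [0.9, -0.0, -3.8]
width: 8.5
gripper_force: 58.7
```

```bash
python3 - <<'E'
from h import *
s=read_state();print(s["tool_rot"])
im,d=cams.get_image("wrist"); P=cloud("wrist",d,s); cv2.imwrite("pics/w4.png",im)
m=mask(im,"blue")&(d>0);Q=P[m];Q=Q[(Q[:,2]>190)&(Q[:,0]>500)&(Q[:,0]<580)];print("blue",len(Q),box(Q),np.percentile(Q[:,2],[50,90,98]).round(1))
m=mask(im,"orange")&(d>0);Q=P[m];Q=Q[(Q[:,2]>170)&(Q[:,0]>500)&(Q[:,0]<580)];print("or",len(Q),box(Q) if len(Q)>3 else 0, np.median(Q[:,2]))
m=mask(im,"green")&(d>0);Q=P[m];Q=Q[Q[:,2]>300];print("grip",box(Q),np.percentile(Q[:,2],90))
r=models.mark_of("press_hook_mouth","wrist")[:2];print(r)
for q in r:
    o,v=ray("wrist",q["position"],s);print(o+v*(217.5-o[2])/v[2])
E
```

```text
[-3.14144312e+00 -3.85298799e-04  1.45424307e+00]
blue 4967 [array([ 540.4, -170.9]), array([89.4, 40.3]), np.float64(82.9)] [212.9 216.8 217.8]
or 865 [array([ 542.9, -171.3]), array([69.7,  9.3]), np.float64(83.6)] 195.10560574441547
grip [array([ 448.9, -158.3]), array([33.8, 10.7]), np.float64(83.1)] 316.37044814836037
[{'position': [454.6, 204.8], 'confidence': 0.91}, {'position': [393.3, 148.0], 'confidence': 0.69}]
[ 541.90646132 -173.48974456  217.5       ]
[ 501.80782173 -128.78891252  217.5       ]
```

View pics/w4.png

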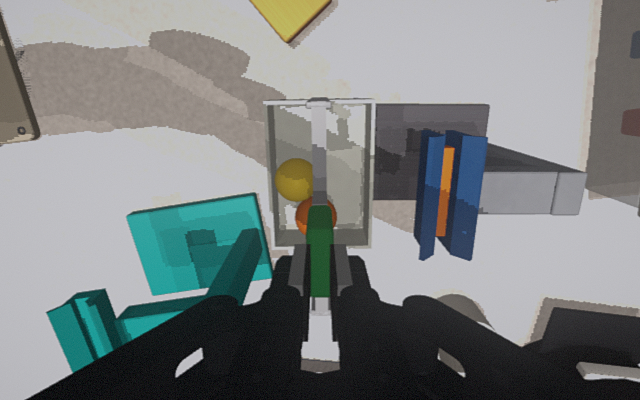

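The wrist view shows the blue slot at (452,195) with the seat at (445,190), and both balls in the basket (296,180 and 316,215). The mouth measures (541,-171,217.5), yaw 83°. Next I check the height of the hook arm's underside against the tray.

```bash
python3 - <<'E'
from h import *
a=np.radians(-6.8); ex=np.array([np.cos(a),np.sin(a)]); ey=np.array([-ex[1],ex[0]]); M=np.array([541,-171.])
im,d=cams.get_image("scene"); P=cloud("scene",d).reshape(-1,3); im2=im.reshape(-1,3)
h=np.stack([(P[:,:2]-M)@ex,(P[:,:2]-M)@ey,P[:,2]],-1)
k=(h[:,0]>28)&(h[:,0]<75)&(abs(h[:,1])<30)&(h[:,2]>100)&(h[:,2]<240);q=h[k]
print(k.sum(),np.percentile(q[:,2],[1,5,25,50,75,95,99]).round(),np.percentile(q[:,1],[2,98]).round())
k=(abs(h[:,0])<22)&(abs(h[:,1])<50)&(h[:,2]>120)&(h[:,2]<240);q=h[k];print("slot",np.percentile(q,[1,5,50,95,99],axis=0).round().tolist())
delta([541,-171,273.5],83.2)
E
```

```text
253 [173. 176. 186. 195. 197. 198. 199.] [-14.  18.]
slot [[-20.0, -44.0, 172.0], [-18.0, -39.0, 175.0], [-5.0, 15.0, 201.0], [17.0, 44.0, 219.0], [22.0, 46.0, 220.0]]
tool delta [-0.9 92.9  8.2] rz 0.001 clock 9.2 yaw 83.27
```

pendant([
  [[0, 0, 4], [0, 0, 0], 0],
  [[0, 4, 4], [0, 0, 0], 0],
  [[0, 8, 0], [0, 0, 0], 0],
  [[0, 14, 0], [0, 0, 0], 0],
  [[0, 18, 0], [0, 0, 0], 0],
  [[0, 18, 0], [0, 0, 0], 0],
  [[0, 14, 0], [0, 0, 0], 0],
  [[-1, 9, 0], [0, 0, 0], 0],
  [[0, 5, 0], [0, 0, 0], 0],
  [[0, 3, 0], [0, 0, 0], 0],
  [[0, 0, 0], [0, 0, 0], 0],
  [[0, 0, 0], [0, 0, 0], 0],
])

```text
clock: 10.4
eef_pos: [540.6, -171.3, 273.7]
tool_rot: [-3.141, -0.0, 1.452]
force: [0.1, -0.4, -3.8]
width: 8.3
gripper_force: 58.7
```

```bash
python3 - <<'E'
from h import *
s=read_state();print(s["tool_rot"]); delta([541,-171,240],83.2)
im,d=cams.get_image("wrist"); P=cloud("wrist",d,s); cv2.imwrite("pics/w5.png",im)
a=np.radians(-6.8); ex=np.array([np.cos(a),np.sin(a)]); 
m=mask(im,"blue")&(d>0);Q=P[m];Q=Q[(Q[:,2]>208)&(Q[:,0]>505)&(Q[:,0]<580)];u=(Q[:,:2]-[541,-171])@ex
print("blue edges",np.percentile(u,[1,50,99]).round(1),len(u)); 
m=mask(im,"green")&(d>0);Q=P[m];Q=Q[Q[:,2]>295];u=(Q[:,:2]-[541,-171])@ex;print("grip",np.percentile(u,[2,98]).round(1),box(Q),np.percentile(Q[:,2],90))
E
```

```text
[-3.14110873e+00 -2.90341759e-04  1.45248999e+00]
tool delta [ 0.3  0.4 33.7] rz 0.0 clock 10.4 yaw 83.22
blue edges [-19.    8.8  18.8] 3325
grip [-5.1  4.4] [array([ 541. , -170.7]), array([33.5, 11. ]), np.float64(84.7)] 308.2760278607299
```

View pics/w5.png

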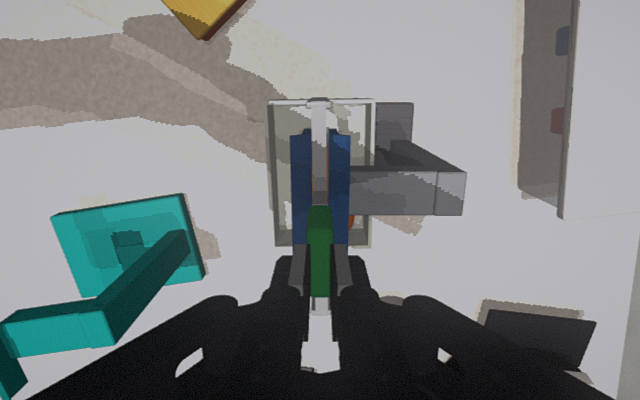

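The bar is centred over the slot (320,170), within 1 mm. Lowering it into the slot.

pendant([
  [[0, 0, 4], [0, 0, 0], 0],
  [[0, 0, 5], [0, 0, 0], 0],
  [[0, 0, 5], [0, 0, 0], 0],
  [[0, 0, 5], [0, 0, 0], 0],
  [[0, 0, 4], [0, 0, 0], 0],
  [[0, 0, 3], [0, 0, 0], 0],
  [[0, 0, 2], [0, 0, 0], 0],
  [[0, 0, 2], [0, 0, 0], 0],
  [[0, 0, 0], [0, 0, 0], 0],
  [[0, 0, 0], [0, 0, 0], 0],
])

```text
clock: 11.45
eef_pos: [541.1, -171.4, 243.8]
tool_rot: [3.141, 0.0, 1.453]
force: [-0.0, 0.0, -4.4]
width: 8.1
gripper_force: 58.7
```

pendant([
  [[0, 0, 1], [0, 0, 0], 0],
  [[0, 0, 1], [0, 0, 0], 0],
  [[0, 0, 1], [0, 0, 0], 0],
  [[0, 0, 0], [0, 0, 0], 0],
  [[0, 0, 0], [0, 0, 0], 0],
])

```text
clock: 11.95
eef_pos: [541.1, -171.3, 240.7]
tool_rot: [-3.142, -0.0, 1.453]
force: [0.0, 0.7, -3.9]
width: 8.0
gripper_force: 58.7
```

pendant([
  [[0, 0, 1], [0, 0, 0], 0],
  [[0, 0, 1], [0, 0, 0], 0],
  [[0, 0, 0], [0, 0, 0], 0],
  [[0, 0, 0], [0, 0, 0], 0],
])

```text
clock: 12.35
eef_pos: [541.0, -171.3, 238.6]
tool_rot: [-3.141, -0.0, 1.453]
force: [0.6, -0.5, -4.1]
width: 8.3
gripper_force: 58.7
```

pendant([
  [[0, 0, 1], [0, 0, 0], 0],
  [[0, 0, 1], [0, 0, 0], 0],
  [[0, 0, 0], [0, 0, 0], 0],
  [[0, 0, 0], [0, 0, 0], 0],
])

```text
clock: 12.75
eef_pos: [541.0, -171.3, 236.6]
tool_rot: [-3.141, -0.0, 1.453]
force: [0.7, -1.1, -4.1]
width: 8.2
gripper_force: 58.7
```

pendant([
  [[0, 0, 1], [0, 0, 0], 0],
  [[0, 0, 1], [0, 0, 0], 0],
  [[0, 0, 0], [0, 0, 0], 0],
  [[0, 0, 0], [0, 0, 0], 0],
])

```text
clock: 13.15
eef_pos: [541.0, -171.3, 234.6]
tool_rot: [-3.141, -0.0, 1.453]
force: [0.2, 0.6, -3.5]
width: 8.3
gripper_force: 58.7
```

pendant([
  [[0, 0, 1], [0, 0, 0], 0],
  [[0, 0, 0], [0, 0, 0], 0],
  [[0, 0, 0], [0, 0, 0], 0],
])

```text
clock: 13.45
eef_pos: [541.1, -171.3, 233.7]
tool_rot: [-3.142, -0.0, 1.453]
force: [0.9, 0.3, -4.3]
width: 8.2
gripper_force: 58.7
```

pendant([
  [[0, 0, 1], [0, 0, 0], 0],
  [[0, 0, 0], [0, 0, 0], 0],
  [[0, 0, 0], [0, 0, 0], 0],
])

```text
clock: 13.75
eef_pos: [541.4, -171.2, 233.0]
tool_rot: [3.141, -0.0, 1.453]
force: [-0.6, 0.4, 0.0]
width: 8.1
gripper_force: 59.4
```

pendant([
  [[0, 0, 1], [0, 0, 0], 0],
  [[0, 0, 0], [0, 0, 0], 0],
  [[0, 0, 0], [0, 0, 0], 0],
])

```text
clock: 14.05
eef_pos: [541.8, -171.3, 232.6]
tool_rot: [3.14, -0.0, 1.453]
force: [-0.0, 1.0, 5.7]
width: 8.3
gripper_force: 60.6
```

Contact with the seat came at TCP z≈233.4. I press on in small steps.

pendant([
  [[0, 0, 1], [0, 0, 0], 0],
  [[0, 0, 0], [0, 0, 0], 0],
  [[0, 0, 0], [0, 0, 0], 0],
])

```text
clock: 14.35
eef_pos: [541.7, -171.3, 231.5]
tool_rot: [3.14, -0.0, 1.453]
force: [-0.7, 1.0, 4.6]
width: 8.3
gripper_force: 60.5
```

pendant([
  [[0, 0, 1], [0, 0, 0], 0],
  [[0, 0, 0], [0, 0, 0], 0],
  [[0, 0, 0], [0, 0, 0], 0],
])

```text
clock: 14.65
eef_pos: [541.7, -171.3, 230.4]
tool_rot: [3.14, -0.0, 1.453]
force: [0.2, 2.4, 5.8]
width: 8.4
gripper_force: 60.6
```

pendant([
  [[0, 0, 1], [0, 0, 0], 0],
  [[0, 0, 0], [0, 0, 0], 0],
  [[0, 0, 0], [0, 0, 0], 0],
])

```text
clock: 14.95
eef_pos: [541.7, -171.3, 229.4]
tool_rot: [3.14, -0.0, 1.453]
force: [-1.0, 2.0, 5.3]
width: 8.5
gripper_force: 60.5
```

```bash
python3 -c "
from h import *
s=read_state();print(s['tool_rot'],s['torque'],s['eef_pos'])"
```

```text
[ 3.14017775e+00 -2.59387049e-04  1.45292398e+00] [0.40641905 0.13516294 0.03260955] [ 541.6543712  -171.27463188  229.36770528]
```

The seat is moving under a steady ~10 N. It needs about 4 mm more.

pendant([
  [[0, 0, 1], [0, 0, 0], 0],
  [[0, 0, 1], [0, 0, 0], 0],
  [[0, 0, 0], [0, 0, 0], 0],
  [[0, 0, 0], [0, 0, 0], 0],
])

```text
clock: 15.35
eef_pos: [541.6, -171.3, 227.3]
tool_rot: [3.14, -0.0, 1.453]
force: [0.1, 1.8, 6.0]
width: 8.3
gripper_force: 60.6
```

pendant([
  [[0, 0, 1], [0, 0, 0], 0],
  [[0, 0, 0], [0, 0, 0], 0],
  [[0, 0, 0], [0, 0, 0], 0],
])

```text
clock: 15.65
eef_pos: [541.6, -171.3, 226.3]
tool_rot: [3.14, -0.0, 1.453]
force: [-0.9, 1.6, 4.8]
width: 8.5
gripper_force: 60.5
```

pendant([
  [[0, 0, 1], [0, 0, 0], 0],
  [[0, 0, 0], [0, 0, 0], 0],
  [[0, 0, 0], [0, 0, 0], 0],
])

```text
clock: 15.95
eef_pos: [541.6, -171.2, 225.2]
tool_rot: [3.14, -0.0, 1.453]
force: [-0.9, 1.4, 6.2]
width: 8.4
gripper_force: 60.6
```

pendant([
  [[0, 0, 0.7], [0, 0, 0], 0],
  [[0, 0, 0], [0, 0, 0], 0],
  [[0, 0, 0], [0, 0, 0], 0],
])

```text
clock: 16.25
eef_pos: [541.8, -171.3, 224.9]
tool_rot: [3.14, -0.0, 1.453]
force: [-1.2, 1.4, 7.2]
width: 7.9
gripper_force: 61.0
```

pendant([
  [[0, 0, 0.7], [0, 0, 0], 0],
  [[0, 0, 0], [0, 0, 0], 0],
  [[0, 0, 0], [0, 0, 0], 0],
])

```text
clock: 16.55
eef_pos: [542.2, -171.4, 224.8]
tool_rot: [3.139, -0.0, 1.453]
force: [-1.7, 2.9, 11.1]
width: 8.2
gripper_force: 61.6
```

On the stop: it stalls and the force rises. One more small firm push, then I relax the arm before opening.

pendant([
  [[0, 0, 0.6], [0, 0, 0], 0],
  [[0, 0, 0], [0, 0, 0], 0],
  [[0, 0, 0], [0, 0, 0], 0],
  [[0, 0, 0], [0, 0, 0], 0],
])

```text
clock: 16.95
eef_pos: [542.6, -171.5, 224.8]
tool_rot: [3.138, -0.0, 1.453]
force: [-1.3, 3.1, 13.0]
width: 8.6
gripper_force: 62.2
```

pendant([
  [[0, 0, -1], [0, 0, 0], 0],
  [[0, 0, -1], [0, 0, 0], 0],
  [[0, 0, -0.4], [0, 0, 0], 0],
  [[0, 0, 0], [0, 0, 0], 0],
  [[0, 0, 0], [0, 0, 0], 0],
])

```text
clock: 17.45
eef_pos: [541.1, -171.2, 224.9]
tool_rot: [-3.141, -0.0, 1.453]
force: [0.6, 1.7, 2.0]
width: 8.3
gripper_force: 60.0
```

pendant([
  [[0, 0, -0.7], [0, 0, 0], 0],
  [[0, 0, 0], [0, 0, 0], 0],
  [[0, 0, 0], [0, 0, 0], 40],
  [[0, 0, 0], [0, 0, 0], 40],
  [[0, 0, 0], [0, 0, 0], 40],
  [[0, 0, 0], [0, 0, 0], 40],
  [[0, 0, 0], [0, 0, 0], 40],
])

```text
clock: 18.15
eef_pos: [541.1, -171.4, 225.9]
tool_rot: [3.141, 0.0, 1.453]
force: [-0.6, 0.0, 0.4]
width: 40.0
gripper_force: 0.0
```

pendant([
  [[0, 0, -5], [0, 0, 0], 40],
  [[0, 0, -10], [0, 0, 0], 40],
  [[0, 0, -20], [0, 0, 0], 40],
  [[0, 0, -30], [0, 0, 0], 40],
  [[0, 0, -30], [0, 0, 0], 40],
  [[0, 0, -20], [0, 0, 0], 40],
  [[0, 0, 0], [0, 0, 0], 40],
  [[0, 0, 0], [0, 0, 0], 40],
  [[0, 0, 0], [0, 0, 0], 40],
])

```text
clock: 19.05
eef_pos: [540.5, -170.9, 340.0]
tool_rot: [-3.14, -0.0, 1.453]
force: [-0.9, -0.3, -0.5]
width: 40.1
gripper_force: 0.0
```

```bash
python3 - <<'E'
from h import *
s=read_state();im,d=cams.get_image("wrist"); P=cloud("wrist",d,s); cv2.imwrite("pics/w6.png",im)
m=mask(im,"green")&(d>0);Q=P[m];Q=Q[Q[:,2]>220];Q=Q[Q[:,2]>np.percentile(Q[:,2],95)-6];print("grip",box(Q),np.percentile(Q[:,2],[50,90]))
A=np.c_[Q[:,:2]-Q[:,:2].mean(0),np.ones(len(Q))];print("slope",np.linalg.lstsq(A,Q[:,2],rcond=None)[0].round(3))
i2,_=cams.get_image("scene"); c=cv2.resize(i2[130:330,180:440],None,fx=2,fy=2)
cv2.imwrite("pics/fin.png",np.hstack([cv2.resize(im[60:340,200:500],(300,280)),c[:280,:460]]))
E
```

```text
grip [array([ 540.4, -170.6]), array([32.9, 11. ]), np.float64(83.6)] [258.78182132 259.80800295]
slope [-5.1000e-02 -7.0000e-03  2.5875e+02]
```

View pics/fin.png

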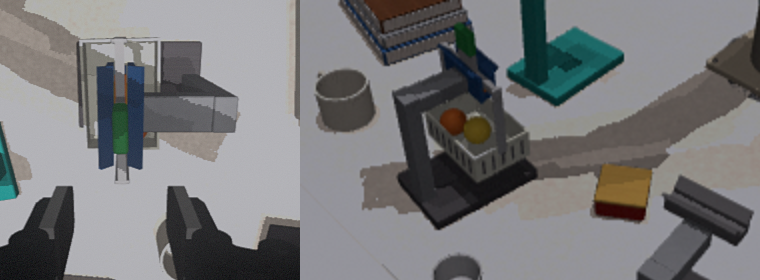

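The basket hangs level in the blue slot with both balls in the tray (452,122 and 477,130). The grip top is at z 259, so the bar is about 30 mm below the mouth, which puts the seat on its stop.

```bash
python3 -c "
from cell import ctrl
print(ctrl.finish_job())"
```

```text
the job is handed in; nothing more can be done
None
```

The basket now hangs level on the blue hook with both balls in it, and the orange seat is pressed onto its stop (about 8 mm of travel, then a hard stall at about 17 N). The gripper is clear, and the job was handed in at about 19 s.

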